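# Swing the swivel vise to the red dot and clamp it

### The arm

A 6-joint arm with a two-finger parallel gripper is mounted at the origin on a cart in front of the work surface, level with it; the furniture and walls round the work are solid. World frame = base frame: x ahead of the robot, y to its left, z up, the work surface at z = 0. Lengths are in m, angles in rad, forces in N, time in s.
With the tool pointing down it reaches from about 0.35 to 0.875 m from the base axis. Payload 4.2 kg.
Tool frame: the origin (TCP) lies midway between the tips of the shut fingers; the grasp point (between the pads) lies robot.grip_depth behind it (robot.grip_depth is the distance from the TCP to the grasp point, in m); z points along the fingers, y is the line along which they close (so a half turn about z gives the same grasp; the last joint's range is limited). The gripper opens to 87 mm and grips with 3 to 60 N. Pads are 19 mm wide; open, the fingers measure 117 mm over their backs; the gripper's body (75 mm by 190 mm) begins 51 mm behind the grasp point.
Start: joints at [-0.926, 0.385, 0.008, 0, -1.194, -0.259], TCP at [0.235, -0.579, 0.19] pointing down, gripper open.
Joint ranges: [-3.14, 3.14], [-1.21, 2.06], [-1.07, 1.41], [-3.16, 2.05], [-2.99, -0.16], [-3.1, 3.1]. Speed limits (rad/s): [2.79, 2.79, 3.14, 3.14, 3.14, 3.14].

### API

Orientations are given as a rotation vector (axis times angle).
In Python, from workcell import robot gives the robot as it stands.
- The arm moves only by the shell command python3 -m handwheel 'ROWS' [FORCE]. ROWS is JSON, a list of rows, each a list of 7 numbers: the shift along the tool's x, y, z in mm, then the turn, a rotation vector about the tool's x, y, z in degrees, then the opening, from -1 (shut) to 1 (fully open), so that 0 is half open. A call has 1 to 12 rows; each row shifts and turns the commanded pose from where the row before left it, along the tool's axes as they then stand; what a row does not reach is not made up. A row lasts 1/10 s, in which the tool goes at most 50 mm and 8.59 degrees, less where a joint would pass 70% of its speed; a pose out of reach is approached as far as the arm can. A call with a gripper value outside its range is refused whole. The fingers move at their own pace and stop on an object; FORCE is the grip in N (left out, the last holds). Time passes only in rows, so rows that do not move let the fingers close. It gives the time, the measured TCP pose, the force, the opening and the grip force at its end, in the units of the state.
- robot.read_state(): the state, without advancing time (a new reading comes with each control period).
- robot.capture(name): name is "scene" or "top" or "wrist"; returns the picture (420x560x3 uint8, red, green, blue); there is no depth.
- robot.camera_model(name): a dict with "intrinsics" (3x3 intrinsics, pixels), "R" (3x3) and "t" (3): a world point X has camera coordinates R X + t; the wrist camera has in their place "mount" (4x4, takes a point from camera to tool coordinates, whose origin is the TCP and whose axes are the flange's). Camera axes: x right, y down, z forward; pixel columns grow to the right and rows downward; lengths in m; the calibration is good to about 2 mm. A picture is of the moment at which its call begins: read the wrist's pose just before it. camera_model takes no time and is no camera call.
- robot.finish_job(): hands the job in; it is judged then, once.
Trained networks look in the newest picture that a camera, given by its name, has taken for a name from the list of things; names that differ only in an ending like _2 or _b are one class to them, and where a whole thing is asked for, a point or a joint stands for the part that bears it (a point fixed in the world has none). Each returns a list of dicts, best first, with "conf" (0 to 1); they miss things now and then, are a little off and sometimes report something else, mostly with a low value. They report only what shows in the picture. A call takes as long as a camera call.
- robot.recognise(camera, thing): "point" ([x, y, z] in m, in world coordinates, good to about 4 mm: the middle of the surface that is visible of it).
The state is a dict: "time": time; "qpos": joint angles; "qvel": joint speeds; "effort": joint torques, N m; "tool_pos": TCP position; "eef_rot": TCP orientation; "wrist_force": force on the tool from outside, world axes, zero at the start; "wrist_torque": the same for the moment, N m; "grip_width": finger opening in m; "grip_force": force on a finger pad.
Only numpy, scipy, OpenCV 4.12 (cv2) and the standard library are available. Lean on these libraries where they do the work, as an engineer would, in place of code of your own. Each camera call takes 0.05 s, during which the arm holds its last target. There are 200 camera calls.

### The job

The small vise on the round swivel base is to be set for the next job: loosen the black wing knob of its clamp well open (counter-clockwise), swing the vise in its seat until the yellow pointer of its turntable points at the red dot on the scale, then tighten the knob again (clockwise, fully home) and let go.

Things in the scene. Friction and masses are not known exactly. Their poses are not given: they have to be found in the camera images.
- clamp_knob (a joint): Black wing knob on an ear of the grey swivel base; turns about the vertical. 0 rad = tight stop, 1.3 = fully loose stop, growing counter-clockwise from above. Below about 0.3 a steel strap (24 mm wide, top 36 mm above the bench, from knob to turntable) presses on the turntable's rim and locks it; above that the turntable swings free. Stiff (0.1 to 0.2 N m); stays where left.
- knob_grip (a point): Grip point of the wing knob, on its axis, 66 mm above the bench, 135 mm from the turntable's axis. The wing is a bar 46 mm long (this point's x axis), 14 mm thick (y), from 46 to 80 mm above the bench; below it a hub of 22 mm diameter down to 37 mm. Turns with the knob; z is up.
- jaw_grip (a point): Middle of the fixed jaw of the grey vise on the turntable, 71 mm above the bench. Jaw: 50 mm wide along this point's y, 20 mm thick along x, 50 to 84 mm above the bench, both ends free for a pinch. The turntable's vertical axis lies 30 mm away in the -x direction; vise, pointer and turntable (0.8 kg, dia 144 mm, resting in a round seat) turn about it together and stay where left.
- red_dot: Red round dot, 14 mm across and 3 mm thick, fixed on the scale of the swivel base near the pointer's circle (about 88 mm from the turntable's axis), 13 to 16 mm above the bench; origin at the centre of its underside. A blue dot of the same size sits on the other side of the scale and is not the target.
- pointer_tip (a point): Tip of the yellow pointer (8 mm wide) that sticks out of the turntable on the side away from the fixed jaw: 90 mm from the turntable's axis, 120 mm from the jaw grip point, 23 mm above the bench. It turns with the vise and passes just above the dots.

How it is judged:
On the way, in this order (a step that is already met when the one before it is completed fails the run):
1. the clamp knob is loosened (more than 0.6 rad from tight) (value of joint clamp_knob above 0.6 rad), for 0.2 s.
2. with the clamp loose, the pointer is swung to the red dot (horizontal distance between pointer_tip and red_dot below 0.018 m and value of joint clamp_knob above 0.3 rad), for 0.2 s.
At the end, for the whole second after the job is handed in: The tip of the yellow pointer is within 18 mm (horizontally) of the centre of the red dot and lower than 30 mm above the bench (turntable still in its seat), and the clamp knob is tight again, within 0.25 rad of its tight stop (horizontal distance between pointer_tip and red_dot below 0.018 m and value of joint clamp_knob below 0.25 rad and height (world z) of pointer_tip below 0.03 m); the robot touches nothing.
It also fails if it takes over 61 s, if anything falls off the work surface, if the arm or the gripper's body presses on something with over 40 N, if the wrist force passes 120 N, or if a joint passes its speed limit or range.

## Working session

There is one attempt and no reset: what is moved stays moved. The work goes in short steps, Python scripts to look and compute and a shell command to move; the robot and the scene stay as the last step left them, time stands still between calls to the robot, and variables do not carry over. Pictures are saved under pics/ and viewed, at most 10 in all, crops included, and the job is handed in when it is done.

```bash
mkdir -p pics; python3 - <<'E'
from workcell import robot
import cv2,numpy as np
ims=[]
for c in("top","scene"):
    im=robot.capture(c); ims.append(im)
    for t in("clamp_knob","knob_grip","jaw_grip","red_dot","pointer_tip"):
        try:print(c,t,[(np.round(d['point'],3).tolist(),round(d['conf'],2)) for d in robot.recognise(c,t)][:3])
        except Exception as e:print(c,t,e)
cv2.imwrite("pics/top.png",cv2.resize(ims[0][:,:,::-1],(800,600)))
cv2.imwrite("pics/scene.png",cv2.resize(ims[1][:,:,::-1],(800,600)))
s=robot.read_state();print({k:np.round(v,3).tolist() for k,v in s.items()},robot.grip_depth)
m=robot.camera_model("top");print(m)
E
```

```text
top clamp_knob [([0.55, -0.131, 0.08], 0.62)]
top knob_grip [([0.555, -0.133, 0.078], 0.67)]
top jaw_grip [([0.523, 0.0, 0.028], 0.86)]
top red_dot []
top pointer_tip [([0.523, -0.004, 0.03], 0.98)]
scene clamp_knob [([0.551, -0.126, 0.068], 0.93)]
scene knob_grip [([0.55, -0.129, 0.061], 0.61)]
scene jaw_grip [([0.516, 0.02, 0.028], 0.91)]
scene red_dot [([0.471, -0.064, 0.014], 0.45)]
scene pointer_tip []
{'time': 0.6, 'qpos': [-0.926, 0.385, 0.008, -0.0, -1.194, -0.259], 'qvel': [-0.002, 0.0, 0.001, -0.002, 0.002, 0.001], 'effort': [0.0, -39.021, 18.754, 4.222, 0.015, -0.0], 'tool_pos': [0.235, -0.579, 0.19], 'eef_rot': [-0.602, 3.083, 0.0], 'wrist_force': [-0.132, 0.438, 0.273], 'wrist_torque': [0.012, 0.004, -0.004], 'grip_force': 0.0, 'grip_width': 0.087} 0.0187
{'intrinsics': array([[413.81788833,   0.        , 280.60327217],
       [  0.        , 413.81788833, 206.42754393],
       [  0.        ,   0.        ,   1.        ]]), 'R': array([[ 0.00214083, -0.99997944, -0.00604472],
       [-0.99844661, -0.00180092, -0.05568779],
       [ 0.05567576,  0.00615455, -0.99842993]]), 't': array([-0.06055472,  0.48181617,  0.9010158 ])}
```

View pics/top.png

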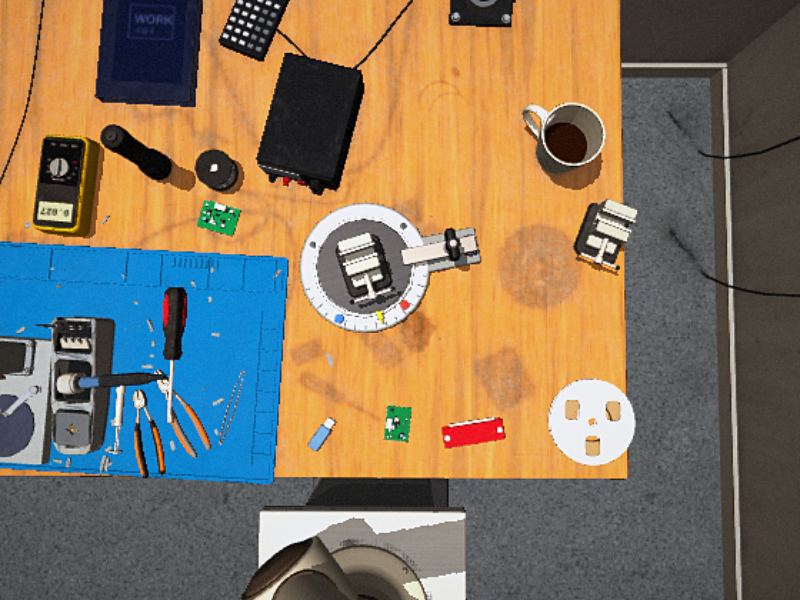

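View pics/scene.png

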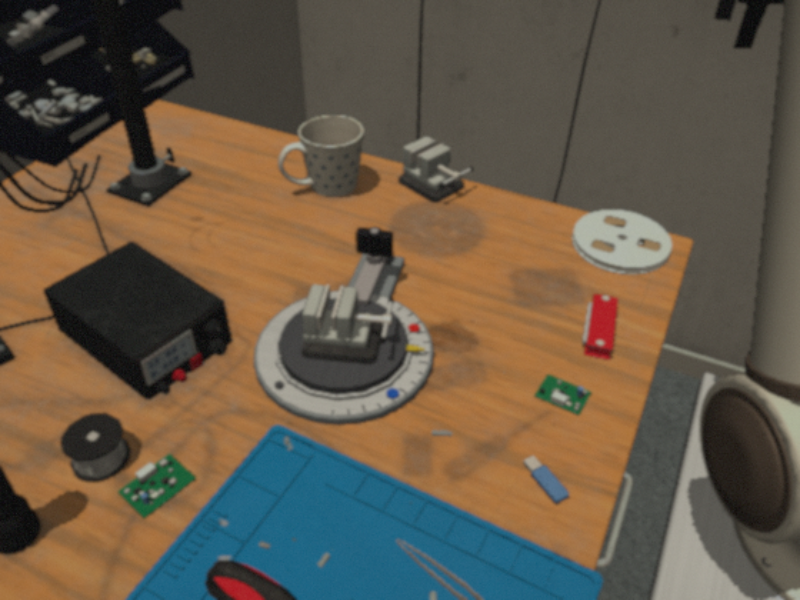

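Top view (800x600 pixels): the wing knob is at (453,243) with its bar nearly along the image's vertical, and the turntable centre is at about (366,268). The red dot is at (405,305), the yellow pointer tip at (380,318), the blue dot at (340,318), and the fixed jaw near (357,243). The scene view agrees: the pointer sits between red and blue, close to red.

```bash
cat > h.py <<'E'
from workcell import robot
import cv2,numpy as np
from scipy.spatial.transform import Rotation as Ro
def ray(c,u,v,z,s=None):
    m=robot.camera_model(c)
    d=np.linalg.inv(m["intrinsics"])@[u,v,1]
    if "R" in m:
        o=-m["R"].T@m["t"]; d=m["R"].T@d
    else:
        T=np.eye(4);T[:3,:3]=Ro.from_rotvec(s["eef_rot"]).as_matrix();T[:3,3]=s["tool_pos"]
        W=T@m["mount"]; o=W[:3,3]; d=W[:3,:3]@d
    return o+d*(z-o[2])/d[2]
def blobs(im,box=None):
    h=cv2.cvtColor(im,cv2.COLOR_RGB2HSV);out={}
    for n,lo,hi in(("red",(0,150,90),(8,255,255)),("yel",(24,150,110),(34,255,255)),("blu",(105,140,90),(125,255,255))):
        m=cv2.inRange(h,lo,hi)
        if box: k=np.zeros_like(m);k[box[1]:box[3],box[0]:box[2]]=1;m=m*k
        k,_,st,ce=cv2.connectedComponentsWithStats(m)
        if k>1:
            i=1+np.argmax(st[1:,4]);out[n]=(ce[i],st[i].tolist())
    return out
E
python3 - <<'E'
from h import *
im=robot.capture("top")
b=blobs(im,(205,140,310,240))
for n,z in(("red",.016),("yel",.025),("blu",.016)):
    if n in b:print(n,b[n],ray("top",*b[n][0],z).round(4))
for n,u,v,z in(("centre",366,268,.03),("knob",453,243,.08),("knobA",452,229,.08),("knobB",454,257,.08),("jaw",357,243,.084),("baseL",300,268,.013),("baseR",432,268,.013)):
    print(n,ray("top",u*.7,v*.7,z).round(4))
c=im[140:240,205:345,::-1];cv2.imwrite("pics/c.png",cv2.resize(c,(798,570),interpolation=cv2.INTER_CUBIC))
E
```

```text
red (array([282.65384615, 212.65384615]), [280, 210, 6, 6, 26]) [ 0.4681 -0.0642  0.016 ]
yel (array([265.5       , 220.68181818]), [263, 218, 5, 8, 22]) [ 0.4501 -0.0269  0.025 ]
blu (array([237.21428571, 222.5       ]), [235, 220, 6, 6, 28]) [0.4462 0.0357 0.016 ]
centre [ 0.5219 -0.0065  0.03  ]
knob [ 0.5532 -0.1349  0.08  ]
knobA [ 0.5735 -0.1335  0.08  ]
knobB [ 0.5329 -0.1363  0.08  ]
jaw [0.5524 0.003  0.084 ]
baseL [0.5235 0.0971 0.013 ]
baseR [ 0.5238 -0.1078  0.013 ]
```

View pics/c.png

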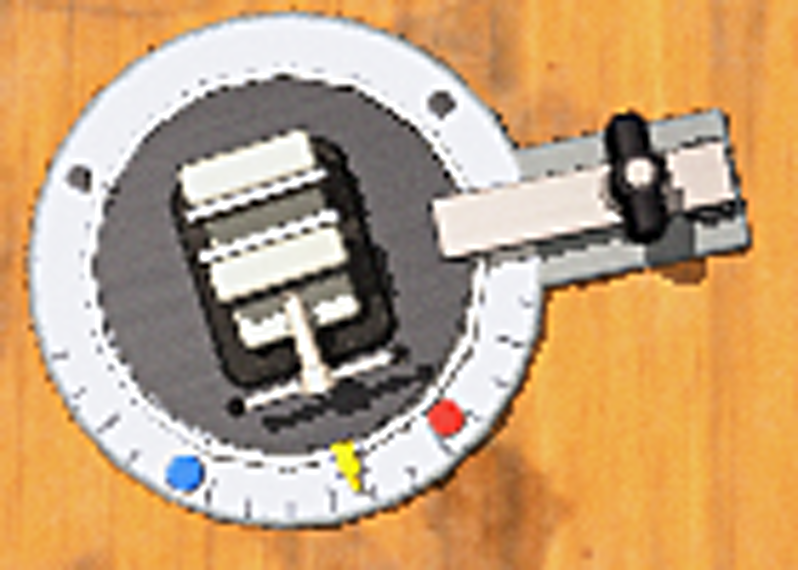

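The zoomed crop confirms the details. The wing runs from (625,125) to (650,232), perpendicular to the ear. The red dot is at (447,417) and the pointer at (350,465), so the pointer has to turn about 30° counter-clockwise.

```bash
python3 - <<'E'
from h import *
from scipy.optimize import least_squares
P=lambda x,y,z:ray("top",205+x/5.7,140+y/5.7,z)[:2]
k=P(637,172,.08);red=P(447,417,.016);blu=P(186,473,.016);rim=P(289,268,.013)
f=lambda c:[np.hypot(*(c-k))-.135,np.hypot(*(c-red))-.088,np.hypot(*(c-blu))-.088,*(c-rim)*.7]
r=least_squares(f,rim);c=r.x;print("k",k,"red",red,"c",c,r.fun*1e3)
a=lambda v:np.degrees(np.arctan2(v[1],v[0]))
j=P(250,165,.084);y=P(350,465,.024)
print("jaw",j,np.hypot(*(j-c)),"az jaw",a(j-c),"ptr",a(y-c),"red",a(red-c),"ear",a(k-c))
print("wing",a(P(625,125,.08)-P(650,232,.08)))
s=robot.read_state();R=Ro.from_rotvec(s["eef_rot"]).as_matrix();print("tool x az",a(R[:2,0]),"y az",a(R[:2,1]))
print("shift to knob, tool",R.T@(np.r_[k,s["tool_pos"][2]]-s["tool_pos"])*1e3)
E
```

```text
k [ 0.55302215 -0.13420966] red [ 0.46695855 -0.06585383] c [ 0.52567466 -0.00199806] [ 0.01033995 -1.25243109  0.53754129  0.51558843  1.62175659]
jaw [0.55480188 0.00517999] 0.029998653548906424 az jaw 13.844002043003728 ptr -160.91833267870973 red -132.5988942339559 ear -78.31338910595395
wing 12.919728366882893
tool x az -157.89811724289365 y az 112.10188275993212
shift to knob, tool [-4.61844086e+02  2.92536942e+02  6.37127420e-03]
```

```bash
python3 -m handwheel '[[-38.5,24.4,0,0,0,0,1],[-38.5,24.4,0,0,0,0,1],[-38.5,24.4,0,0,0,0,1],[-38.5,24.4,0,0,0,0,1],[-38.5,24.4,0,0,0,0,1],[-38.5,24.4,0,0,0,0,1],[-38.5,24.4,0,0,0,0,1],[-38.5,24.4,0,0,0,0,1],[-38.5,24.4,0,0,0,0,1],[-38.5,24.4,0,0,0,0,1],[-38.5,24.4,0,0,0,0,1],[-38.5,24.4,0,0,0,0,1]]' 20
python3 -m handwheel '[[0,0,0,0,0,4.8,0.3],[0,0,0,0,0,4.8,0.3],[0,0,0,0,0,0,0.3],[0,0,0,0,0,0,0.3]]'
python3 - <<'E'
from h import *
k=np.array([.5530,-.1342])
s=robot.read_state();im=robot.capture("wrist")
print("knob",[(d['point'],d['conf']) for d in robot.recognise("wrist","knob_grip")],[(d['point'],d['conf']) for d in robot.recognise("wrist","clamp_knob")])
b=blobs(im);print({n:(v[0].round(1),ray("wrist",*v[0],.016 if n!="yel" else .024,s).round(4)) for n,v in b.items()})
R=Ro.from_rotvec(s["eef_rot"]).as_matrix()
print(s["tool_pos"],"shift",R.T@(np.r_[k,.0473]-s["tool_pos"])*1e3,np.degrees(np.arctan2(R[1,1],R[0,1])),s["qpos"])
cv2.imwrite("pics/w1.png",im[:,:,::-1])
E
```

```text
time: 1.85
tool_pos: [0.554, -0.1322, 0.1904]
eef_rot: [-0.603, 3.083, -0.0]
wrist_force: [0.6, 0.2, -0.2]
grip_width: 0.087
grip_force: 0.0
time: 2.25
tool_pos: [0.553, -0.134, 0.1901]
eef_rot: [-0.345, 3.122, -0.0]
wrist_force: [-0.8, 0.6, 0.1]
grip_width: 0.0632
grip_force: 0.0
knob [([0.5482, -0.1349, 0.084], 0.93)] [([0.5484, -0.1315, 0.0789], 0.8)]
{'red': (array([353.1, 129. ]), array([ 0.4658, -0.0641,  0.016 ])), 'blu': (array([540.,  72.]), array([0.362 , 0.1208, 0.016 ]))}
[ 0.55301856 -0.13397159  0.19012563] shift [ 8.76178610e-02 -2.10836431e-01  1.42825636e+02] 102.6022545163528 [ 4.70087327e-02  2.89608525e-01 -1.32727488e-01  3.46715379e-05
 -1.14831496e+00 -1.39786844e+00]
```

View pics/w1.png

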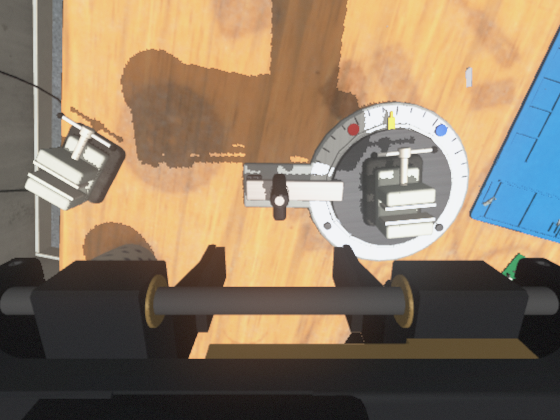

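The wrist view shows the knob midway between the fingers, with its cap at (281,201) and the wing along the tool's x. The red dot is at (353,129) and the pointer at (391,121). I'll check the knob's axis from here.

```bash
python3 - <<'E'
from h import *
s=robot.read_state()
for p in((280.5,201,.081),(279,182,.08),(281,218,.08),(392,114,.024),(388,181,.013)):print(p,ray("wrist",*p,s))
E
python3 -m handwheel '[[0,0,40,0,0,0,0.3],[0,0,40,0,0,0,0.3],[0,0,0,0,0,0,0.3]]'
python3 - <<'E'
from h import *
s=robot.read_state();im=robot.capture("wrist");print(s["tool_pos"])
print([(d['point'],d['conf']) for d in robot.recognise("wrist","knob_grip")])
cv2.imwrite("pics/w2.png",im[:,:,::-1])
E
```

```text
(280.5, 201, 0.081) [ 0.55215432 -0.13225538  0.081     ]
(279, 182, 0.08) [ 0.5332597  -0.13802883  0.08      ]
(281, 218, 0.08) [ 0.57036923 -0.12764413  0.08      ]
(392, 114, 0.024) [ 0.44081072 -0.02802038  0.024     ]
(388, 181, 0.013) [ 0.51618182 -0.00364023  0.013     ]
time: 2.7
tool_pos: [0.5484, -0.1339, 0.1049]
eef_rot: [0.339, -3.111, -0.004]
wrist_force: [-1.3, -0.0, 0.8]
grip_width: 0.0563
grip_force: 0.0
[ 0.54841    -0.13385145  0.10490307]
[([0.5493, -0.137, 0.0803], 0.56)]
```

View pics/w2.png

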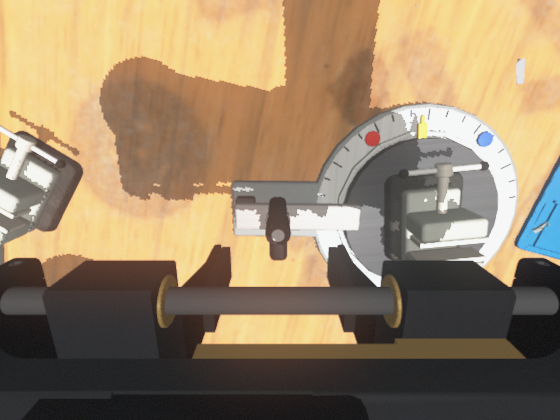

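The fingers still straddle the knob, whose cap is now at (278,236). Now descending.

```bash
python3 -m handwheel '[[0,0,15,0,0,0,0.3],[0,0,15,0,0,0,0.3],[0,0,15,0,0,0,0.3],[0,0,15,0,0,0,0.3],[0,0,0,0,0,0,0.3],[0,0,0,0,0,0,0.3]]'
python3 - <<'E'
from h import *
s=robot.read_state();R=Ro.from_rotvec(s["eef_rot"]).as_matrix()
print(R.T@(np.r_[.5525,-.1335,.0473]-s["tool_pos"])*1e3,s["wrist_force"])
E
```

```text
time: 3.4
tool_pos: [0.5548, -0.1341, 0.0522]
eef_rot: [-0.343, 3.119, -0.002]
wrist_force: [0.2, 0.2, 0.1]
grip_width: 0.0564
grip_force: 0.0
[2.12775029 1.13310791 4.89701353] [0.20131551 0.16443787 0.11205707]
```

```bash
python3 -m handwheel '[[2,1,4,0,0,0,0.3],[0,0,0,0,0,0,-1],[0,0,0,0,0,0,-1],[0,0,0,0,0,0,-1],[0,0,0,0,0,0,-1],[0,0,0,0,0,0,-1],[0,0,0,0,0,0,-1]]' 30
```

```text
time: 4.1
tool_pos: [0.5509, -0.1334, 0.046]
eef_rot: [0.342, -3.123, 0.0]
wrist_force: [-0.2, -0.3, 0.2]
grip_width: 0.0165
grip_force: 0.0
```

```bash
python3 -m handwheel '[[0,0,0,0,0,0,-1],[0,0,0,0,0,0,-1],[0,0,0,0,0,0,-1],[0,0,0,0,0,-4,-1],[0,0,0,0,0,-4,-1],[0,0,0,0,0,-4,-1],[0,0,0,0,0,-4,-1]]' 30
```

```text
time: 4.8
tool_pos: [0.5514, -0.1346, 0.0461]
eef_rot: [-0.777, 3.044, -0.003]
wrist_force: [2.5, -8.3, -1.8]
grip_width: 0.0124
grip_force: 30.1
```

```bash
python3 -m handwheel '[[0,0,0,0,0,-5,-1],[0,0,0,0,0,-5,-1],[0,0,0,0,0,-5,-1],[0,0,0,0,0,-5,-1],[0,0,0,0,0,-5,-1],[0,0,0,0,0,-5,-1],[0,0,0,0,0,-5,-1],[0,0,0,0,0,-5,-1],[0,0,0,0,0,-5,-1],[0,0,0,0,0,-5,-1],[0,0,0,0,0,0,-1],[0,0,0,0,0,0,-1]]'
python3 - <<'E'
from h import *
s=robot.read_state();R=Ro.from_rotvec(s["eef_rot"]).as_matrix()
print(np.degrees(np.arctan2(R[1,1],R[0,1])),s["wrist_force"],s["wrist_torque"],s["tool_pos"])
E
```

```text
time: 6.0
tool_pos: [0.5532, -0.1359, 0.0462]
eef_rot: [-1.987, 2.432, -0.008]
wrist_force: [5.0, -14.0, -6.4]
grip_width: 0.0122
grip_force: 30.1
168.50386229168143 [  5.00066521 -13.99786128  -6.41409411] [-4.02171062 -1.63239175 -0.18268294] [ 0.55323293 -0.13588265  0.04620898]
```

```bash
python3 -m handwheel '[[0,0,0,0,0,0,0.3],[0,0,0,0,0,0,0.3],[0,0,0,0,0,0,0.3],[0,0,0,0,0,0,0.3],[0,0,-20,0,0,0,1],[0,0,-30,0,0,0,1],[0,0,-40,0,0,0,1],[0,0,-40,0,0,0,1],[0,0,0,0,0,0,1],[0,0,0,0,0,0,1]]'
python3 - <<'E'
from h import *
im=robot.capture("top");im2=robot.capture("scene")
s=robot.read_state();R=Ro.from_rotvec(s["eef_rot"]).as_matrix()
c=np.array([.5257,-.002]);az=np.radians(16);j=c+.03*np.array([np.cos(az),np.sin(az)])
w=robot.capture("wrist")
print([(d['point'],d['conf']) for d in robot.recognise("wrist","jaw_grip")])
cv2.imwrite("pics/w3.png",np.vstack([w])[:,:,::-1])
print("yaw",np.degrees(np.arctan2(R[1,1],R[0,1])),"jaw",j,"tool shift",R.T@(np.r_[j,.16]-s["tool_pos"])*1e3,s["qpos"])
E
```

```text
time: 7.0
tool_pos: [0.5511, -0.1327, 0.1771]
eef_rot: [-1.987, 2.431, -0.001]
wrist_force: [-1.2, 1.0, -0.3]
grip_width: 0.0825
grip_force: 0.0
[([0.5285, -0.0303, 0.0244], 0.98)]
yaw 168.5105810123728 jaw [0.55453785 0.00626912] tool shift [-137.30301616   23.13763116   14.99783129] [ 4.87656567e-02  2.97118388e-01 -1.61534967e-01 -8.27418191e-04
 -1.11440516e+00 -2.48928546e-01]
```

View pics/w3.png

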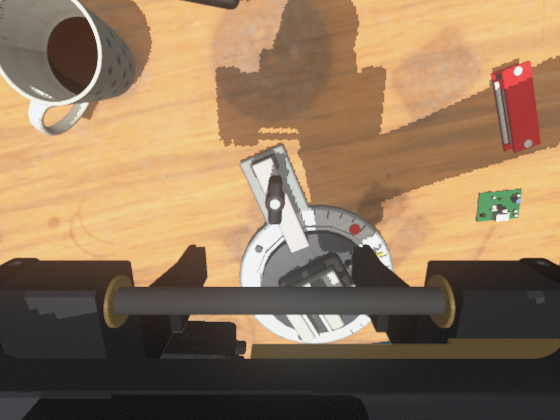

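The knob's wing (275,195) stayed aligned with the tool, so it is loosened by about 1.15 rad. Now going to the jaw.

```bash
python3 -m handwheel '[[-34,6,0,0,0,0,1],[-34,6,0,0,0,0,1],[-34,6,0,0,0,0,1],[-35,5,0,0,0,0,1],[0,0,0,0,0,7.8,1],[0,0,0,0,0,7.8,1],[0,0,0,0,0,7.8,1],[0,0,0,0,0,7.8,1],[0,0,0,0,0,7.8,1],[0,0,0,0,0,7.8,1],[0,0,0,0,0,7.8,1],[0,0,0,0,0,7.8,1]]'
python3 -m handwheel '[[0,0,0,0,0,0,1],[0,0,0,0,0,0,1]]'
python3 - <<'E'
from h import *
c=np.array([.5257,-.002]);az=np.radians(16);j=c+.03*np.array([np.cos(az),np.sin(az)])
s=robot.read_state();R=Ro.from_rotvec(s["eef_rot"]).as_matrix()
w=robot.capture("wrist")
cv2.imwrite("pics/w4.png",w[:,:,::-1])
print("yaw",np.degrees(np.arctan2(R[1,1],R[0,1])),"tool shift",R.T@(np.r_[j,.0523]-s["tool_pos"])*1e3)
m=robot.camera_model("wrist");T=np.eye(4);T[:3,:3]=R;T[:3,3]=s["tool_pos"];W=np.linalg.inv(T@m["mount"])
for dx in(-10,10):
  for dy in(-25,25):
    p=j+Ro.from_euler("z",az).as_matrix()[:2,:2]@np.array([dx,dy])*1e-3
    q=m["intrinsics"]@(W@np.r_[p,.084,1])[:3];print("corner px",(q[:2]/q[2]).round(0))
E
```

```text
time: 8.4
tool_pos: [0.555, 0.0054, 0.1747]
eef_rot: [0.431, -3.109, 0.0]
wrist_force: [0.8, -0.8, 1.4]
grip_width: 0.087
grip_force: 0.0
time: 8.6
tool_pos: [0.5553, 0.0054, 0.1752]
eef_rot: [0.444, -3.108, 0.0]
wrist_force: [0.2, 0.1, -0.5]
grip_width: 0.0869
grip_force: 0.0
yaw 106.27019213497256 tool shift [  0.31019703   1.06175356 122.93212694]
corner px [254. 196.]
corner px [305. 196.]
corner px [254. 215.]
corner px [305. 216.]
```

View pics/w4.png

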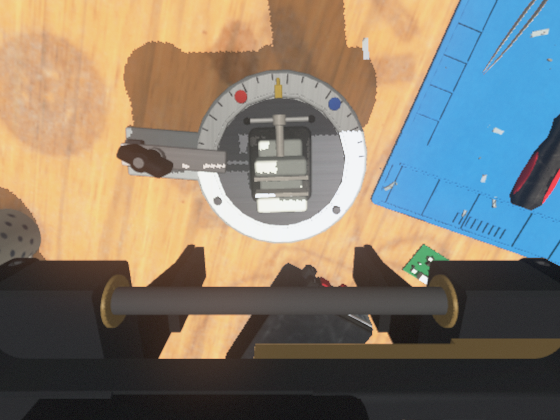

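The fixed jaw is at (282,205), matching the predicted corners, and the jaws are aligned with the tool. The wing now lies along the ear at (145,158). Descending onto the jaw.

```bash
python3 -m handwheel '[[0,1,30,0,0,0,1],[0,0,30,0,0,0,1],[0,0,25,0,0,0,1],[0,0,15,0,0,0,1],[0,0,12,0,0,0,1],[0,0,10,0,0,0,1],[0,0,0,0,0,0,0],[0,0,0,0,0,0,-1],[0,0,0,0,0,0,-1],[0,0,0,0,0,0,-1],[0,0,0,0,0,0,-1]]' 20
python3 - <<'E'
from h import *
s=robot.read_state();R=Ro.from_rotvec(s["eef_rot"]).as_matrix()
c=np.array([.5257,-.002]);p=s["tool_pos"][:2]
print(np.hypot(*(p-c)),np.degrees(np.arctan2(*(p-c)[::-1])),np.degrees(np.arctan2(R[1,1],R[0,1])),s["grip_width"],s["grip_force"],s["wrist_force"])
def step(d):
    q=c+Ro.from_euler("z",d,degrees=True).as_matrix()[:2,:2]@(p-c)
    return R[:2,:2].T@(q-p)*1e3
for d in(5,28,30,32):print(d,step(d))
E
```

```text
time: 9.75
tool_pos: [0.5557, 0.0065, 0.0547]
eef_rot: [-0.44, 3.109, 0.0]
wrist_force: [-0.1, -0.6, -0.2]
grip_width: 0.0553
grip_force: 0.0
0.031203921398398334 15.871707337686548 106.10991828130646 0.055296618226611895 0.0 [-0.08098735 -0.57821136 -0.15935464]
5 [0.10743237 2.72007111]
28 [ 3.59155445 14.66441257]
30 [ 4.11562764 15.61920664]
32 [ 4.67270339 16.55512918]
```

```bash
python3 -m handwheel '[[0,0,0,0,0,0,-1],[0,0,0,0,0,0,-1],[0,0,0,0,0,0,-1],[0.1,2.6,0,0,0,-5,-1],[0.1,2.6,0,0,0,-5,-1],[0.1,2.6,0,0,0,-5,-1],[0.1,2.6,0,0,0,-5,-1],[0.1,2.6,0,0,0,-5,-1],[0.1,2.6,0,0,0,-5,-1],[0,0,0,0,0,0,-1],[0,0,0,0,0,0,-1]]' 25
python3 - <<'E'
from h import *
s=robot.read_state();R=Ro.from_rotvec(s["eef_rot"]).as_matrix()
print("yaw",np.degrees(np.arctan2(R[1,1],R[0,1])))
w=robot.capture("wrist");b=blobs(w);print({n:(v[0].round(1),v[1],ray("wrist",*v[0],.016 if n!="yel" else .024,s).round(4)) for n,v in b.items()})
cv2.imwrite("pics/w5.png",w[:,:,::-1])
E
```

```text
time: 10.85
tool_pos: [0.5475, 0.0197, 0.0541]
eef_rot: [-1.228, 2.892, -0.0]
wrist_force: [0.6, 0.6, -0.5]
grip_width: 0.0005
grip_force: 0.0
yaw 136.00625445327452
{'red': (array([277.8,  65.6]), [269, 56, 18, 20, 278], array([ 0.4661, -0.0637,  0.016 ])), 'blu': (array([390.6, 151.1]), [384, 143, 16, 14, 80], array([0.4459, 0.0374, 0.016 ]))}
```

View pics/w5.png

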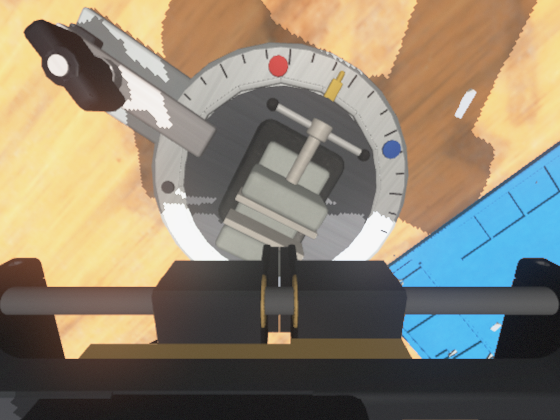

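The gripper is fully shut (0.5 mm) and the vise did not turn: the pointer at (335,85) is still away from red at (278,66). The pinch missed the jaw, so I'll project the geometry to see by how much.

```bash
cat >> h.py <<'E'
def proj(c,X,s=None):
    m=robot.camera_model(c)
    if "R" in m: q=m["R"]@X+m["t"]
    else:
        T=np.eye(4);T[:3,:3]=Ro.from_rotvec(s["eef_rot"]).as_matrix();T[:3,3]=s["tool_pos"]
        q=(np.linalg.inv(T@m["mount"])@np.r_[X,1])[:3]
    q=m["intrinsics"]@q;return (q[:2]/q[2]).round(0)
E
python3 - <<'E'
from h import *
s=robot.read_state()
c=np.array([.5257,-.002])
print("tcp",proj("wrist",s["tool_pos"],s),"c@.03",proj("wrist",np.r_[c,.03],s))
az=np.radians(16);M=Ro.from_euler("z",az).as_matrix()[:2,:2]
for z in(.05,.084):
  for d in((20,-25),(20,25),(40,-25),(40,25),(-90,0)):
    print(z,d,proj("wrist",np.r_[c+M@np.array(d)*1e-3,z if d[0]>0 else .023],s))
print({k:np.round(s[k],3).tolist() for k in("tool_pos","grip_width","grip_force","wrist_force")})
im=robot.capture("top")[140:240,205:345];cv2.imwrite("pics/t2.png",cv2.resize(im[:,:,::-1],(798,570),interpolation=cv2.INTER_CUBIC))
E
```

```text
tcp [277. 242.] c@.03 [278. 190.]
0.05 (20, -25) [231. 204.]
0.05 (20, 25) [295. 238.]
0.05 (40, -25) [218. 228.]
0.05 (40, 25) [280. 261.]
0.05 (-90, 0) [344.  76.]
0.084 (20, -25) [222. 220.]
0.084 (20, 25) [297. 260.]
0.084 (40, -25) [207. 248.]
0.084 (40, 25) [281. 286.]
0.084 (-90, 0) [344.  76.]
{'tool_pos': [0.548, 0.02, 0.054], 'grip_width': 0.001, 'grip_force': 0.0, 'wrist_force': [0.822, 0.406, -0.47]}
```

View pics/t2.png

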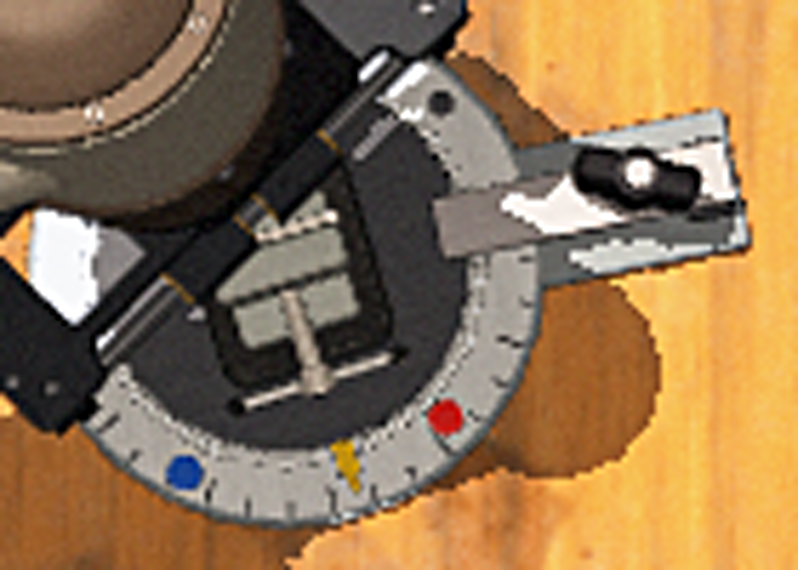

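The projected jaw position disagrees with the missed pinch. I'll take a scene crop now, lift clear, take a wrist shot and look at both together.

```bash
python3 - <<'E'
from h import *
cv2.imwrite("pics/s_raw.png",robot.capture("scene")[:,:,::-1])
E
python3 -m handwheel '[[0,0,-5,0,0,0,-1],[0,0,-10,0,0,0,-1],[0,0,-15,0,0,0,-1],[0,0,-20,0,0,0,-1],[0,0,-20,0,0,0,-1],[0,0,0,0,0,0,-1],[0,0,0,0,0,0,-1]]'
python3 - <<'E'
from h import *
s=robot.read_state();w=robot.capture("wrist")[:,:,::-1];cv2.imwrite("pics/w6_raw.png",w)
sc=cv2.imread("pics/s_raw.png");w5=cv2.imread("pics/w5.png")
A=cv2.resize(sc[140:300,160:320],(400,400),interpolation=cv2.INTER_CUBIC)
B=cv2.resize(w5[90:290,180:380],(400,400),interpolation=cv2.INTER_CUBIC)
C=cv2.resize(w[60:300,130:430],(250,200))
M=np.vstack([np.hstack([A,B]),np.hstack([C,np.zeros((200,550,3),np.uint8)])])
D=cv2.resize(w[120:260,180:380],(286,200));M[400:,260:546]=D
cv2.imwrite("pics/m.png",M)
print(s["tool_pos"],proj("wrist",s["tool_pos"],s))
E
```

```text
time: 11.7
tool_pos: [0.5476, 0.0198, 0.1248]
eef_rot: [-1.229, 2.89, 0.0]
wrist_force: [0.5, 0.3, -1.0]
grip_width: 0.0003
grip_force: 0.0
[0.54760895 0.01980489 0.12479503] [277. 242.]
```

View pics/m.png

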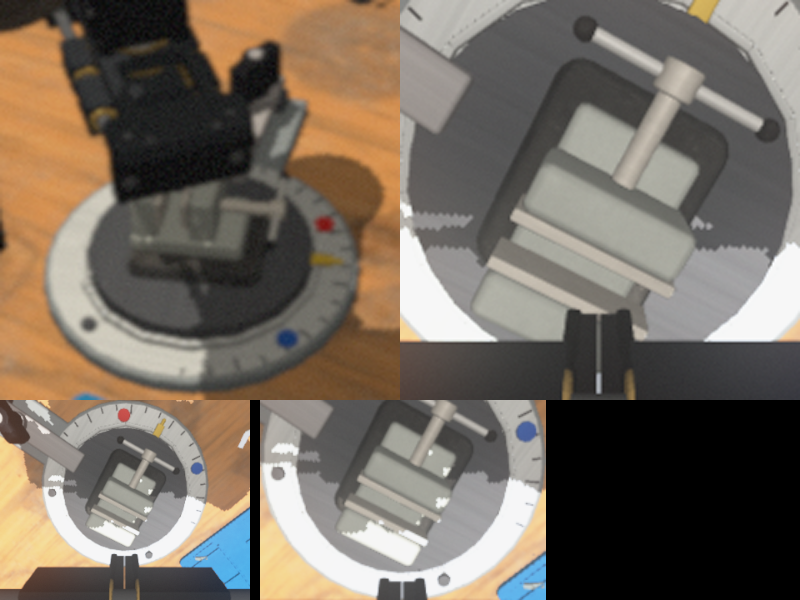

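The close views show the shut fingertips drawn in front of the fixed jaw, which can't be right if the jaw's top is at 84 mm and my TCP height holds. I'll triangulate the jaw's height from the views I already have.

```bash
python3 - <<'E'
from h import *
s4=dict(tool_pos=np.array([.5553,.0054,.1752]),eef_rot=np.array([.444,-3.108,0]))
s5=dict(tool_pos=np.array([.5475,.0197,.0541]),eef_rot=np.array([-1.228,2.892,0]))
s6=robot.read_state()
print("mount",robot.camera_model("wrist")["mount"].round(3).tolist())
# jaw's front top edge, ends
for z in(.03,.05,.07,.084):
  print(z,"top",ray("top",205+190/5.7,140+215/5.7,z)[:2].round(4),ray("top",205+325/5.7,140+177/5.7,z)[:2].round(4),
   "w5",ray("wrist",224,221,z,s5)[:2].round(4),ray("wrist",302,253,z,s5)[:2].round(4),
   "w6",ray("wrist",180+(360-260)/1.43,120+(502-400)/1.43,z,s6)[:2].round(4),ray("wrist",180+(425-260)/1.43,120+(543-400)/1.43,z,s6)[:2].round(4))
  print("   w4 jaw mid",ray("wrist",282,205,z,s4)[:2].round(4),"top mid",ray("top",248.9,168.9,z)[:2].round(4))
print("finger tip px along tool z:",[proj("wrist",s5["tool_pos"]+np.r_[0,0,d],s5).tolist() for d in(0,.0187,.03)])
E
```

```text
mount [[-0.0, -0.956, -0.292, 0.082], [1.0, -0.001, 0.0, 0.001], [-0.0, -0.292, 0.956, -0.195], [0.0, 0.0, 0.0, 1.0]]
0.03 top [0.5435 0.0325] [ 0.5582 -0.019 ] w5 [ 0.5715 -0.0133] [0.547  0.0471] w6 [ 0.5568 -0.0087] [0.5451 0.0434]
   w4 jaw mid [0.5677 0.0142] top mid [0.5628 0.0096]
0.05 top [0.541  0.0303] [ 0.5553 -0.0201] w5 [ 0.5641 -0.0156] [0.5418 0.0393] w6 [ 0.5521 -0.0107] [0.5412 0.0377]
   w4 jaw mid [0.5624 0.0125] top mid [0.5599 0.0079]
0.07 top [0.5385 0.0282] [ 0.5525 -0.0211] w5 [ 0.5566 -0.0179] [0.5366 0.0315] w6 [ 0.5475 -0.0128] [0.5374 0.032 ]
   w4 jaw mid [0.557  0.0107] top mid [0.557  0.0063]
0.084 top [0.5367 0.0266] [ 0.5505 -0.0218] w5 [ 0.5514 -0.0195] [0.5329 0.0261] w6 [ 0.5442 -0.0142] [0.5347 0.0281]
   w4 jaw mid [0.5533 0.0094] top mid [0.5549 0.0051]
finger tip px along tool z: [[277.0, 242.0], [277.0, 254.0], [277.0, 262.0]]
```

```bash
python3 - <<'E'
from h import *
s4=dict(tool_pos=np.array([.5553,.0054,.1752]),eef_rot=np.array([.444,-3.108,0]))
R=Ro.from_rotvec(s4["eef_rot"]).as_matrix()
for d in(0,-.0187,-.03,-.05):
  for x in(-.0095,.0095):
    print(d,x,[proj("wrist",s4["tool_pos"]+R@[x,y,d],s4).tolist() for y in(-.0435,.0435)])
print(robot.camera_model("wrist")["intrinsics"][0])
w=cv2.cvtColor(cv2.imread("pics/w4.png"),cv2.COLOR_BGR2GRAY)
for r in(240,246,250,256):print(r,"dark",[ (i) for i in range(150,410) if w[r,i]<45])
E
```

```text
0 -0.0095 [[215.0, 255.0], [339.0, 255.0]]
0 0.0095 [[213.0, 229.0], [341.0, 229.0]]
-0.0187 -0.0095 [[209.0, 267.0], [345.0, 267.0]]
-0.0187 0.0095 [[207.0, 240.0], [347.0, 239.0]]
-0.03 -0.0095 [[205.0, 276.0], [349.0, 276.0]]
-0.03 0.0095 [[202.0, 247.0], [351.0, 247.0]]
-0.05 -0.0095 [[196.0, 294.0], [357.0, 294.0]]
-0.05 0.0095 [[193.0, 262.0], [360.0, 262.0]]
[305.03589394   0.         278.84362195]
240 dark []
246 dark []
250 dark []
256 dark []
```

The cause is clear. In w4 the visible fingertips (205 and 355 at row 247) fit a point 30 mm behind the nominal TCP. The fingers therefore end about 30 mm higher than reported, so at a reported z of 0.054 they only skimmed the jaw's 84 mm top. I'll re-grip about 30 mm deeper and watch the force.

```bash
python3 -m handwheel '[[0,0,0,0,0,7.2,1],[0,0,0,0,0,7.2,1],[0,0,0,0,0,7.2,1],[0,0,0,0,0,7.2,1],[0,0,0,0,0,0,1],[0,0,0,0,0,0,1],[0,0,0,0,0,0,1]]'
python3 - <<'E'
from h import *
s=robot.read_state();R=Ro.from_rotvec(s["eef_rot"]).as_matrix()
print("yaw",np.degrees(np.arctan2(R[1,1],R[0,1])),"tool shift",R.T@(np.r_[.5545,.0068,.026]-s["tool_pos"])*1e3,s["grip_width"])
E
```

```text
time: 12.45
tool_pos: [0.5472, 0.0196, 0.1236]
eef_rot: [0.475, -3.105, 0.0]
wrist_force: [0.5, 0.0, -1.2]
grip_width: 0.049
grip_force: 0.0
yaw 107.40255705410256 tool shift [ -3.19419683 -14.41088952  97.63154306] 0.04903158804602257
```

```bash
python3 -m handwheel '[[-3,-14.5,0,0,0,0,1],[0,0,0,0,0,0,1],[0,0,0,0,0,0,1],[0,0,0,0,0,0,1],[0,0,0,0,0,0,1],[0,0,30,0,0,0,1],[0,0,30,0,0,0,1],[0,0,10,0,0,0,1],[0,0,8,0,0,0,1],[0,0,6,0,0,0,1],[0,0,0,0,0,0,1]]'
python3 - <<'E'
from h import *
s=robot.read_state();print(proj("wrist",np.r_[.5545,.0068,.084],s),s["wrist_force"])
E
```

```text
time: 13.55
tool_pos: [0.5549, 0.0068, 0.0401]
eef_rot: [-0.473, 3.106, -0.0]
wrist_force: [-0.2, -0.5, 0.0]
grip_width: 0.0868
grip_force: 0.0
[278. 273.] [-0.20890255 -0.54263216  0.04572817]
```

```bash
python3 -m handwheel '[[0,0,5,0,0,0,1],[0,0,5,0,0,0,1],[0,0,4,0,0,0,1],[0,0,0,0,0,0,-1],[0,0,0,0,0,0,-1],[0,0,0,0,0,0,-1],[0,0,0,0,0,0,-1],[0,0,0,0,0,0,-1],[0,0,0,0,0,0,-1],[0,0,0,0,0,0,-1]]' 25
```

```text
time: 14.55
tool_pos: [0.5547, 0.007, 0.0262]
eef_rot: [-0.472, 3.106, 0.0]
wrist_force: [-0.1, 1.5, 0.4]
grip_width: 0.0502
grip_force: 25.0
```

The jaw is gripped (50.2 mm, 25 N). Now swinging about 29° counter-clockwise.

```bash
python3 -m handwheel '[[0.1,2.6,0,0,0,-5,-1],[0.1,2.6,0,0,0,-5,-1],[0.1,2.6,0,0,0,-5,-1],[0.1,2.6,0,0,0,-5,-1],[0.1,2.6,0,0,0,-5,-1],[0.1,2.1,0,0,0,-4,-1],[0,0,0,0,0,0,-1],[0,0,0,0,0,0,-1],[0,0,0,0,0,0,-1]]'
python3 - <<'E'
from h import *
s=robot.read_state();R=Ro.from_rotvec(s["eef_rot"]).as_matrix()
yaw=np.arctan2(R[1,1],R[0,1]);print("yaw",np.degrees(yaw),s["wrist_force"],s["wrist_torque"])
jaw=s["tool_pos"][:2];print("tip from grip",jaw-.12*np.array([np.sin(yaw),-np.cos(yaw)]))
for n in("wrist","top"):
  im=robot.capture(n);h=cv2.cvtColor(im,cv2.COLOR_RGB2HSV)
  b=blobs(im,None if n=="wrist" else (205,140,310,240))
  if n=="wrist":
    m=cv2.inRange(h,(18,120,60),(36,255,255));m[140:]=0;v,u=np.nonzero(m);print("yel px",len(u),u.mean() if len(u) else 0,v.mean() if len(u) else 0, u.min(),u.max(),v.min(),v.max())
  print(n,{k:(v[0].round(1).tolist(),v[1][4],ray(n,*v[0],.024 if k=="yel" else .016,s)[:2].round(4).tolist()) for k,v in b.items()})
print(proj("wrist",np.r_[.4665,-.065,.016],s))
E
```

```text
time: 15.45
tool_pos: [0.5468, 0.0195, 0.0262]
eef_rot: [1.235, -2.889, 0.0]
wrist_force: [-1.1, 0.9, 1.4]
grip_width: 0.0504
grip_force: 25.1
yaw 136.28103710092384 [-1.10901672  0.9277946   1.35150605] [0.39805495 0.36520648 0.14024549]
tip from grip [ 0.46384521 -0.06721639]
yel px 348 275.764367816092 66.05459770114942 48 282 45 110
wrist {'red': ([284.3, 57.0], 92, [0.4625, -0.0619]), 'blu': ([405.4, 155.5], 213, [0.4451, 0.0369])}
top {'red': ([282.0, 215.0], 3, [0.4629, -0.0627]), 'yel': ([283.2, 212.2], 4, [0.4686, -0.0655]), 'blu': ([236.8, 222.5], 28, [0.4462, 0.0367])}
[276.  58.]
```

The tip computed from the grip is (0.464,-0.067) and the red dot is at (0.4665,-0.065). The images also show the yellow covering the red dot. Releasing and going back to the knob.

```bash
python3 -m handwheel '[[0,0,0,0,0,0,1],[0,0,0,0,0,0,1],[0,0,0,0,0,0,1],[0,0,0,0,0,0,1],[0,0,0,0,0,0,1],[0,0,-20,0,0,0,1],[0,0,-40,0,0,0,1],[0,0,-40,0,0,0,1],[0,0,-35,0,0,0,1],[0,0,0,0,0,0,1]]'
python3 -m handwheel '[[0,0,0,0,0,-8,1],[0,0,0,0,0,-8,1],[0,0,0,0,0,-8,1],[0,0,0,0,0,-8,1],[0,0,0,0,0,0,1],[0,0,0,0,0,0,1]]'
python3 - <<'E'
from h import *
s=robot.read_state();R=Ro.from_rotvec(s["eef_rot"]).as_matrix()
print("yaw",np.degrees(np.arctan2(R[1,1],R[0,1])),"tool shift",R.T@(np.r_[.553,-.1345,.020]-s["tool_pos"])*1e3,s["grip_width"])
im=robot.capture("wrist");b=blobs(im);print({k:(v[0].round(1).tolist(),v[1][4],ray("wrist",*v[0],.024 if k=="yel" else .016,s)[:2].round(4).tolist()) for k,v in b.items()})
E
```

```text
time: 16.55
tool_pos: [0.5505, 0.02, 0.167]
eef_rot: [-1.232, 2.877, -0.004]
wrist_force: [1.4, 0.0, 0.2]
grip_width: 0.0873
grip_force: 0.0
time: 17.15
tool_pos: [0.5465, 0.0194, 0.1606]
eef_rot: [1.979, -2.439, -0.001]
wrist_force: [-0.2, 0.9, 0.2]
grip_width: 0.0869
grip_force: 0.0
yaw 168.12359501089784 tool shift [149.23588363 -38.1029312  140.57673696] 0.08694902846085908
{'red': ([332.9, 97.7], 20, [0.4686, -0.0674]), 'blu': ([332.5, 264.0], 2, [0.4989, 0.1221])}
```

```bash
python3 -m handwheel '[[38,-10,0,0,0,0,0.3],[38,-10,0,0,0,0,0.3],[38,-9,0,0,0,0,0.3],[35,-9,0,0,0,0,0.3],[0,0,0,0,0,0,0.3],[0,0,0,0,0,0,0.3],[0,0,40,0,0,0,0.3],[0,0,0,0,0,0,0.3],[0,0,0,0,0,0,0.3]]'
python3 - <<'E'
from h import *
s=robot.read_state();R=Ro.from_rotvec(s["eef_rot"]).as_matrix()
print("yaw",np.degrees(np.arctan2(R[1,1],R[0,1])),"tool shift",R.T@(np.r_[.553,-.1345,.020]-s["tool_pos"])*1e3,s["grip_width"])
g=robot.capture("wrist").max(2)
print("knob px expect",proj("wrist",np.r_[.553,-.1345,.08],s))
for r in range(190,250,8):
    u=[i for i in range(235,330) if g[r,i]<60];print(r,(min(u),max(u),len(u)) if u else None)
print([(np.round(d['point'],4),d['conf']) for d in robot.recognise("wrist","knob_grip")])
E
```

```text
time: 18.1
tool_pos: [0.5536, -0.1334, 0.121]
eef_rot: [1.984, -2.434, -0.001]
wrist_force: [-0.1, -0.1, 0.4]
grip_width: 0.0567
grip_force: 0.0
yaw 168.37828190044175 tool shift [  1.06193745   0.2196468  101.01040175] 0.05671591101223589
knob px expect [277. 220.]
190 None
198 None
206 None
214 None
222 None
230 None
238 None
246 None
[(array([ 0.5518, -0.1392,  0.0799]), 0.91)]
```

```bash
python3 -m handwheel '[[1,0,30,0,0,0,0.3],[0,0,20,0,0,0,0.3],[0,0,10,0,0,0,0.3],[0,0,10,0,0,0,0.3],[0,0,0,0,0,0,0.3],[0,0,0,0,0,0,0.3]]'
python3 -m handwheel '[[0,0,10,0,0,0,0.3],[0,0,8,0,0,0,0.3],[0,0,8,0,0,0,0.3],[0,0,3,0,0,0,0.3],[0,0,0,0,0,0,0.3],[0,0,0,0,0,0,-1],[0,0,0,0,0,0,-1],[0,0,0,0,0,0,-1],[0,0,0,0,0,0,-1],[0,0,0,0,0,0,-1],[0,0,0,0,0,0,-1],[0,0,0,0,0,0,-1]]' 30
python3 -m handwheel '[[0,0,0,0,0,0,-1],[0,0,0,0,0,0,-1],[0,0,0,0,0,0,-1]]'
```

```text
time: 18.8
tool_pos: [0.5544, -0.1351, 0.0519]
eef_rot: [-1.983, 2.435, -0.002]
wrist_force: [-0.2, -0.2, -0.1]
grip_width: 0.0565
grip_force: 0.0
time: 20.0
tool_pos: [0.5536, -0.1351, 0.0221]
eef_rot: [-1.983, 2.436, 0.0]
wrist_force: [0.1, 0.3, 0.8]
grip_width: 0.0138
grip_force: 30.0
time: 20.3
tool_pos: [0.5535, -0.1351, 0.0221]
eef_rot: [1.983, -2.436, -0.0]
wrist_force: [-0.6, -0.1, 1.4]
grip_width: 0.0136
grip_force: 30.0
```

```bash
python3 -m handwheel '[[0,0,0,0,0,5.5,-1],[0,0,0,0,0,5.5,-1],[0,0,0,0,0,5.5,-1],[0,0,0,0,0,5.5,-1],[0,0,0,0,0,5.5,-1],[0,0,0,0,0,5.5,-1],[0,0,0,0,0,5.5,-1],[0,0,0,0,0,5.5,-1],[0,0,0,0,0,5.5,-1],[0,0,0,0,0,5.5,-1],[0,0,0,0,0,4,-1],[0,0,0,0,0,0,-1]]'
python3 - <<'E'
from h import *
s=robot.read_state();R=Ro.from_rotvec(s["eef_rot"]).as_matrix()
print(np.degrees(np.arctan2(R[1,1],R[0,1])),s["wrist_force"],s["wrist_torque"])
E
```

```text
time: 21.5
tool_pos: [0.5524, -0.1342, 0.0221]
eef_rot: [0.525, -3.095, -0.002]
wrist_force: [-3.5, 4.4, 4.7]
grip_width: 0.0139
grip_force: 30.0
109.24820496912987 [-3.49724962  4.44843438  4.70121812] [ 1.27102477  0.85565695 -0.08455592]
```

```bash
python3 -m handwheel '[[0,0,0,0,0,3,-1],[0,0,0,0,0,3,-1],[0,0,0,0,0,2,-1],[0,0,0,0,0,0,-1],[0,0,0,0,0,0,-1]]'
python3 - <<'E'
from h import *
s=robot.read_state();R=Ro.from_rotvec(s["eef_rot"]).as_matrix()
print(np.degrees(np.arctan2(R[1,1],R[0,1])),s["wrist_force"],s["wrist_torque"])
E
```

```text
time: 22.0
tool_pos: [0.5524, -0.134, 0.0221]
eef_rot: [0.312, -3.124, -0.002]
wrist_force: [-3.2, 4.9, 4.9]
grip_width: 0.0137
grip_force: 30.0
101.39500514092774 [-3.21199519  4.91611456  4.87247316] [1.53376775 0.91611118 0.32299389]
```

```bash
python3 -m handwheel '[[0,0,0,0,0,3,-1],[0,0,0,0,0,2,-1],[0,0,0,0,0,0,-1]]'
python3 - <<'E'
from h import *
s=robot.read_state();R=Ro.from_rotvec(s["eef_rot"]).as_matrix()
print(np.degrees(np.arctan2(R[1,1],R[0,1])),s["wrist_force"],s["wrist_torque"])
E
```

```text
time: 22.3
tool_pos: [0.5519, -0.1341, 0.0221]
eef_rot: [0.176, -3.133, -0.001]
wrist_force: [-3.5, 6.3, 4.7]
grip_width: 0.0146
grip_force: 30.9
96.44834770629188 [-3.46353838  6.2504208   4.70674439] [1.46340867 1.15888266 0.65234801]
```

Torque climbs to 0.65 N m and the pads begin to slip, so the knob is on its tight stop. Releasing, lifting and checking.

```bash
python3 -m handwheel '[[0,0,0,0,0,0,0.3],[0,0,0,0,0,0,0.3],[0,0,0,0,0,0,0.3],[0,0,0,0,0,0,0.3],[0,0,-15,0,0,0,0.3],[0,0,-30,0,0,0,0.3],[0,0,-40,0,0,0,0.3],[0,0,-40,0,0,0,0.3],[0,0,-40,0,0,0,0.3],[0,0,0,0,0,0,0.3],[0,0,0,0,0,0,0.3]]'
python3 - <<'E'
from h import *
s=robot.read_state();im=robot.capture("wrist");h=cv2.cvtColor(im,cv2.COLOR_RGB2HSV)
m=cv2.inRange(h,(18,120,60),(36,255,255));p=proj("wrist",np.r_[.4665,-.065,.02],s).astype(int)
k=np.zeros_like(m);k[p[1]-25:p[1]+25,p[0]-25:p[0]+25]=1
r=cv2.inRange(h,(0,150,90),(8,255,255))*k;m=m*k
for n,q in(("yel",m),("red",r)):
    v,u=np.nonzero(q);print(n,len(u),(ray("wrist",u.mean(),v.mean(),.02,s)[:2].round(4) if len(u) else None))
g=im.max(2);kp=proj("wrist",np.r_[.5525,-.134,.08],s).astype(int);print(s["tool_pos"],kp)
q=(g[kp[1]-30:kp[1]+30,kp[0]-35:kp[0]+35]<75).astype(np.uint8)
n,l,st,ce=cv2.connectedComponentsWithStats(q)
for i in range(1,n):
    if st[i,4]>60:
        v,u=np.nonzero(l==i);P=np.array([ray("wrist",a+kp[0]-35,b+kp[1]-30,.08,s)[:2] for a,b in zip(u,v)])
        w,V=np.linalg.eigh(np.cov(P.T));a=V[:,1];print("dark",st[i].tolist(),P.mean(0).round(4),"axis az",np.degrees(np.arctan2(a[1],a[0])))
E
```

```text
time: 23.4
tool_pos: [0.554, -0.1351, 0.188]
eef_rot: [-0.172, 3.134, 0.001]
wrist_force: [0.2, -1.0, -0.1]
grip_width: 0.0565
grip_force: 0.0
yel 82 [ 0.4703 -0.0598]
red 18 [ 0.4662 -0.0671]
[ 0.55401235 -0.13512704  0.18804355] [280 200]
dark [28, 3, 12, 13, 105] [ 0.5299 -0.138 ] axis az 121.34296454600938
```

```bash
python3 -m handwheel '[[20,-40,0,0,0,0,0.3],[20,-40,0,0,0,0,0.3],[20,-40,0,0,0,0,0.3],[20,-40,0,0,0,0,0.3],[20,-40,0,0,0,0,0.3],[0,0,0,0,0,0,0.3],[0,0,0,0,0,0,0.3]]'
python3 - <<'E'
from h import *
im=robot.capture("top")[:,:,::-1].copy()
now=cv2.resize(im[140:240,205:345],(798,570),interpolation=cv2.INTER_CUBIC)
for n,p in(("before",cv2.imread("pics/c.png")),("loose",cv2.imread("pics/t2.png")),("now",now)):
    q=(p[90:260,560:730].max(2)<70).astype(np.uint8)
    k,l,st,ce=cv2.connectedComponentsWithStats(q);i=1+np.argmax(st[1:,4])
    v,u=np.nonzero(l==i);w,V=np.linalg.eigh(np.cov(-v,-u));a=V[:,1]
    print(n,st[i].tolist(),"az",np.degrees(np.arctan2(a[1],a[0])))
h=cv2.cvtColor(now[:,:,::-1].copy(),cv2.COLOR_RGB2HSV)
for n,lo,hi in(("red",(0,150,90),(8,255,255)),("yel",(20,150,100),(36,255,255))):
    m=cv2.inRange(h,lo,hi);m[:360]=0;m[:,:380]=0;m[:,520:]=0;m[500:]=0;v,u=np.nonzero(m);print(n,len(u),u.mean() if len(u) else 0,v.mean() if len(u) else 0)
E
```

```text
time: 24.15
tool_pos: [0.4748, -0.3455, 0.185]
eef_rot: [0.168, -3.134, -0.003]
wrist_force: [0.8, 0.2, -0.1]
grip_width: 0.0566
grip_force: 0.0
before [45, 23, 125, 133, 5735] az -151.65858214733353
loose [11, 56, 159, 77, 5981] az 73.64108174636037
now [23, 23, 147, 134, 6277] az -154.66206718195087
red 210 445.01428571428573 421.93333333333334
yel 826 437.590799031477 405.7857142857143
```

The knob's angle is back to its original tight value, and the pointer lies on the red dot. Handing in.

```bash
python3 -c "
from workcell import robot
print(robot.finish_job())"
```

```text
the job is handed in; nothing more can be done
None
```

I loosened the clamp knob about 66°, swung the vise until the pointer was on the red dot (about 4 mm off by my estimate), tightened the knob back to its stop, moved the arm clear and handed the job in; the hand-in gave no verdict.

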